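# Click off the latch and draw out the scale bar

## Robot

A 6-joint arm with a two-finger parallel gripper is mounted at the origin on the work surface. World frame = base frame: x ahead of the robot, y to its left, z up, the work surface at z = 0. Lengths are in m, angles in rad, forces in N, time in s.
With the tool pointing down it reaches from about 0.25 to 0.725 m from the base axis. Payload 4 kg.
Tool frame: the origin (TCP) lies on the front face of the gripper's body, between the roots of the fingers; the fingertips stand 73 mm ahead of it and the grasp point (between the pads) lies 54 mm ahead of it; z points along the fingers, y is the direction in which the jaws open and shut (so a half turn about z gives the same grasp; the last joint's range is limited). The gripper opens to 85 mm and grips with 20 to 120 N. Pads are 22 mm wide; open, the fingers measure 114 mm over their backs; the gripper's body (76 mm by 85 mm) begins 54 mm behind the grasp point. The pads swing forward as they close: fully open they stand 13 mm farther back than shut.
Start: joints at [1.118, 0.241, 0.005, 1.335, 0, 1.571], TCP at [0.219, 0.45, 0.304] pointing down, gripper open.
Joint ranges: [-2.72, 2.72], [-1.05, 1.87], [-1.09, 1.28], [-1.99, 2.15], [-1.42, 1.44], [-3.14, 3.14]. Speed limits (rad/s): [2.79, 2.79, 3.14, 3.14, 3.14, 3.14].

## Interface

Orientations are given as a unit quaternion [x, y, z, w].
In Python, from workcell import sensors, camera, order gives the robot as it stands. The module is installed in compiled form; this text tells all that it offers.
- The arm moves only by the shell command python3 -m inch 'ROWS'. ROWS is JSON, one flat list of numbers, 5 for each row, row after row: the opening, from -1 (shut) to 1 (fully open), then the shift along the tool's x, y, z in mm, then the turn about the tool's z in units of 6 degrees (1.0 is 6 degrees). A call has 1 to 8 rows; each row is the pose to reach, as a shift and turn from the pose commanded when the call began, along the tool's axes at that moment; what a row does not reach only later rows make up. A row lasts 1/10 s, in which the tool goes at most 50 mm and 8.59 degrees, less where a joint would pass 70% of its speed; a pose out of reach is approached as far as the arm can. A call with a gripper value outside its range is refused whole. The fingers move at their own pace and stop on an object; the grip force is fixed at half the most. Time passes only in rows, so rows that repeat a pose let the fingers close. It gives the time, the measured TCP pose, the force and the opening at its end, in the units of the state.
- sensors.get_obs(): the state, without advancing time (a new reading comes with each control period).
- camera(name): name is "scene" or "top"; returns a dict with "pixels" (420x560x3 uint8, red, green, blue), "intrinsics" (3x3 intrinsics, pixels), "k1" (the pictures are not rectified: a ray, as slopes to the right and down, at radius r is drawn at 1 + k1 r^2 times it, then the intrinsics apply), "extrinsics" (4x4, takes a point from camera to world coordinates). Camera axes: x right, y down, z forward; pixel columns grow to the right and rows downward; lengths in m; the calibration is good to about 2 mm. A picture is of the moment at which its call begins. There is no depth.
- order.job_done(): hands the job in, once; it reports no verdict.
The state is a dict: "clock": time; "joint_pos": joint angles; "joint_vel": joint speeds; "tau": joint torques, N m; "eef_pos": TCP position; "tool_rot": TCP orientation; "ft_force": force on the tool from outside, world axes, zero at the start; "ft_torque": the same for the moment, N m; "grip_width": finger opening in m.
Only numpy, scipy, OpenCV 4.12 (cv2) and the standard library are available. Lean on these libraries where they do the work, as an engineer would, in place of code of your own. Each camera call takes 0.05 s, during which the arm holds its last target.

## Task

The scale bar of the specimen measuring board must come out. Turn the black click dial four clicks counter-clockwise (seen from above) from where it stands, by its red finger peg, so that the red latch arm swings off the bar, and leave the dial there. Then lift the bar's orange end over the blue end lip, draw the bar out endwise from under the blue keeper, and lay it flat, graduations up, on the blue mat with its whole length on the mat, without disturbing the jar, the dish or the probe.

Things in the scene. Friction and masses are not known exactly. Their poses are not given: they have to be found in the camera images.
- board: Fixed white measuring board. Origin on the bench, z up; its plate spans x -120 to +45, y -135 to +135, top at z 12 (mm, board frame). The bar lies on it along y at x 0, orange end to -y, with 25 mm or more of free plate both sides of the orange end. Low blue guides (x 13.5 to 21.5 either side, y -50 to -30, top z 18) flank the bar.
- lip (a point): Middle of the top of the blue end lip that stops the bar's orange end: 40 wide, 8 thick, 10 mm above the plate (22 above the bench); at x 0, y -117 in the board's frame, spanning y -121 to -113.
- keeper (a point): Middle of the underside of the blue keeper bridge over the bar's plain end: 30 mm above the bench (4 above the bar's top), 16 deep along the bar (board y 90 to 106), top 35 above the bench, legs just beside the bar. A back stop begins at board y 112. The bar's plain end cannot be lifted until drawn out from under it.
- dial_axis (a point): On the dial's upright axis, at the top of its black disc, 33 mm above the bench; at x -62, y +20 in the board's frame. Disc radius 44, underside z 27, small steel cap (radius 12, 5 high) in the middle; fixed grey housing of radius 42 below.
- dial_peg (a point): Centre of the top of the dial's red finger peg: diameter 12, standing 30 mm above the disc, 36 from the axis, top 63 above the bench. Detents every 24 degrees: 4 clicks = 96. The push needed at the peg rises to about 4 N, fades at half a click, then the dial snaps on to the next rest and stays. It starts 0 to 2 clicks from its clockwise stop, can turn 9 from that stop, peg on the board's -x side.
- latch_tip (a point): Tip, on the underside, of the dial's red latch arm: it points opposite to the peg, 18 wide, ends 75 mm from the axis, 27 to 33 above the bench. At the start it lies over the bar, 1 mm clear of its top. Four clicks counter-clockwise take it off the bar towards the keeper side; fewer may not.
- bar: Loose scale bar 24 x 220 x 14 mm (x, y, z), aluminium with black graduations, the last 30 mm at its -y end orange; about 100 g. Origin at the centre of its underside, y along its length from orange to plain end, z up. It lies on the board's plate (underside 12 mm above the bench) parallel to the board's y axis, with about 1.5 mm play.
- bar_orange_end (a point): Middle of the lower edge of the bar's orange end face (0, -110, 0 mm in the bar's frame).
- bar_plain_end (a point): Middle of the lower edge of the bar's plain end face (0, +110, 0 mm in the bar's frame).
- mat: Fixed blue mat, 130 x 280 x 4 mm (x, y, z), lying on the bench beyond the lip end of the board. Origin at the centre of its underside; y along its length.
- jar: Bystander: amber jar with white lid, 56 mm diameter, 55 high; origin at the centre of its underside.
- dish: Bystander: low white dish, 70 mm diameter, 18 high; origin at the centre of its underside.
- probe: Bystander: wooden-handled probe 150 mm long, lying along its x axis.
Mind the look-alikes: they are no part of the job. What is meant by the bar is not purple, turquoise or yellow, and is the larger of those in its own colour.

How it is judged:
On the way, in this order (a step that is already met when the one before it is completed fails the run):
1. the dial rests four clicks counter-clockwise of its start, the bar still in place (distance of dial_peg from where it was at the start of the episode between 0.05 and 0.0568 m and distance of bar from where it was at the start of the episode below 0.008 m), for 0.3 s.
2. the bar's orange end is lifted above the lip while its plain end is still under the keeper (z of bar_orange_end in the frame of board above 0.022 m and y of bar_plain_end in the frame of board above 0.09 m and z of bar_plain_end in the frame of board below 0.022 m), for 0.05 s.
At the end, for the whole second after the job is handed in: The dial rests four clicks counter-clockwise from its start (within a third of a click); the bar lies flat and at rest on the mat, graduations up, the middle of each end on the mat (up to 5 mm over the edge allowed) (distance of dial_peg from where it was at the start of the episode between 0.05 and 0.0568 m and x of bar_orange_end in the frame of mat between -0.066 and 0.066 m and x of bar_plain_end in the frame of mat between -0.066 and 0.066 m and y of bar_orange_end in the frame of mat between -0.145 and 0.145 m and y of bar_plain_end in the frame of mat between -0.145 and 0.145 m and height (world z) of each of bar_orange_end, bar_plain_end below 0.008 m and angle between bar's own z axis and vertical below 0.06 rad and linear speed of bar below 0.01 m/s); the robot touches nothing.
It fails at once if the jar, the dish or the probe is pushed more than 30 mm from its place (distance of any of jar, dish, probe from where it was at the start of the episode above 0.03 m).
It also fails if it takes over 69 s, if anything falls off the work surface, if the arm or the gripper's body presses on something with over 40 N, if the wrist force passes 120 N, or if a joint passes its speed limit or range.

## Working session

There is one attempt and no reset: what is moved stays moved. The work goes in short steps, Python scripts to look and compute and a shell command to move; the robot and the scene stay as the last step left them, time stands still between calls to the robot, and variables do not carry over. Pictures are saved under pics/ and viewed, and the job is handed in when it is done.

```bash
mkdir -p pics; ls; python3 - <<'E'
from workcell import sensors, camera
import cv2
o=sensors.get_obs()
for k,v in o.items(): print(k,v)
for n in ("scene","top"):
    c=camera(n); cv2.imwrite(f"pics/{n}0.png",cv2.cvtColor(c["pixels"],cv2.COLOR_RGB2BGR)); print(n,c["intrinsics"],c["k1"],c["extrinsics"])
E
```

```text
pics
clock 0.0
joint_pos [1.11801366e+00 2.41460485e-01 3.71715703e-03 1.33517264e+00
 1.20920819e-05 1.57083092e+00]
joint_vel [-1.82546094e-03 -2.06444162e-03 -9.96018371e-06 -5.24084939e-05
 -1.03607669e-04  7.04271777e-04]
tau [ 3.14372528e-04 -3.72319114e+01  2.52406240e+01  1.69266667e-02
  2.14028006e-06  1.47815648e-06]
eef_pos [0.218526   0.44919392 0.30298635]
tool_rot [ 2.24479140e-01  9.74478318e-01 -1.03142137e-03 -2.43763199e-04]
ft_force [ 0.65766698  0.31417983 -0.36239567]
ft_torque [0.02713066 0.02877365 0.03244808]
grip_width 0.08521632885057327
scene [[488.36270672   0.         278.29030516]
 [  0.         488.36270672 204.61460188]
 [  0.           0.           1.        ]] -0.15727450023366157 [[-0.46425565  0.7623575  -0.45086332  1.14499048]
 [ 0.88557484  0.40814576 -0.22175266  0.36948465]
 [ 0.01496315 -0.50222314 -0.86460859  1.21199344]
 [ 0.          0.          0.          1.        ]]
top [[464.86923729   0.         276.41883792]
 [  0.         464.86923729 203.27496202]
 [  0.           0.           1.        ]] -0.14072564880530097 [[ 0.0142894  -0.99281028  0.11884258  0.40689672]
 [-0.99989441 -0.01387412  0.00432101  0.08321991]
 [-0.0026411  -0.11889177 -0.99290371  1.16478371]
 [ 0.          0.          0.          1.        ]]
```

View pics/scene0.png

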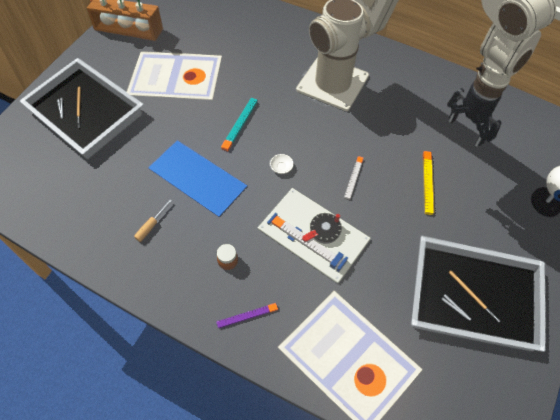

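View pics/top0.png

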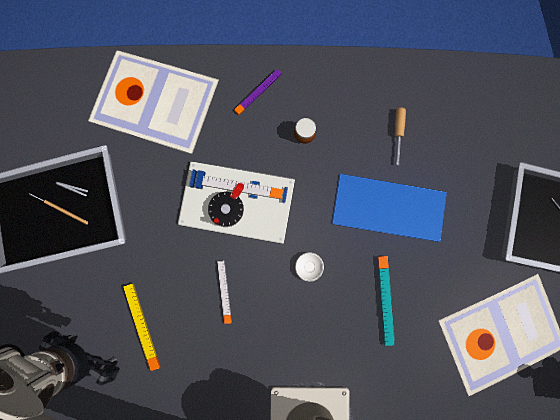

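Top view: the board is around (237,203) with the bar running from the keeper (197,180) to the orange end (280,195). The dial is at (226,208), with its peg near (216,221). The mat is at (390,207), the jar at (305,130), the dish at (309,267) and the probe at (399,135). I'll zoom in and measure.

```bash
cat > h.py <<'E'
import numpy as np, cv2
from workcell import sensors, camera
def shot(n,save=None):
    c=camera(n)
    if save: cv2.imwrite(f"pics/{save}.png",cv2.cvtColor(c["pixels"],cv2.COLOR_RGB2BGR))
    return c
def ray(c,uv):
    K,k1,T=c["intrinsics"],c["k1"],c["extrinsics"]
    p=cv2.undistortPoints(np.array([[uv]],float),K,np.array([k1,0,0,0,0.])).ravel()
    d=T[:3,:3]@np.array([p[0],p[1],1.]); return T[:3,3],d
def onz(c,uv,z):
    o,d=ray(c,uv); return o+d*(z-o[2])/d[2]
def proj(c,P):
    K,k1,T=c["intrinsics"],c["k1"],c["extrinsics"]
    q=T[:3,:3].T@(np.array(P,float)-T[:3,3])
    x=q[:2]/q[2]; x=x*(1+k1*x@x); return K[:2,:2]@x+K[:2,2]
def crop(c,x0,y0,x1,y1,name,s=6):
    im=cv2.cvtColor(c["pixels"],cv2.COLOR_RGB2BGR)[y0:y1,x0:x1]
    cv2.imwrite(f"pics/{name}.png",cv2.resize(im,None,fx=s,fy=s,interpolation=cv2.INTER_CUBIC))
def tri(c1,u1,c2,u2):
    A=[];b=[]
    for c,u in((c1,u1),(c2,u2)):
        o,d=ray(c,u); d=d/np.linalg.norm(d); M=np.eye(3)-np.outer(d,d); A.append(M); b.append(M@o)
    return np.linalg.lstsq(np.vstack(A),np.hstack(b),rcond=None)[0]
E
python3 - <<'E'
from h import *
c=shot("top"); crop(c,170,150,300,250,"t1"); 
s=shot("scene"); crop(s,250,180,380,280,"s1")
for n,cc in(("top",c),("scene",s)):
    hsv=cv2.cvtColor(cc["pixels"],cv2.COLOR_RGB2HSV)
    blue=cv2.inRange(hsv,(100,150,80),(120,255,255))
    red=cv2.inRange(hsv,(0,180,90),(5,255,255))|cv2.inRange(hsv,(174,150,90),(180,255,255))
    org=cv2.inRange(hsv,(8,180,150),(14,255,255))
    wh=cv2.inRange(hsv,(0,0,150),(180,70,255))
    for nm,m in(("blue",blue),("red",red),("org",org),("wh",wh)):
        cs,_=cv2.findContours(m,cv2.RETR_EXTERNAL,cv2.CHAIN_APPROX_NONE)
        for k in cs:
            if cv2.contourArea(k)>8: 
                r=cv2.minAreaRect(k); print(n,nm,cv2.contourArea(k),np.round(cv2.boxPoints(r),1).tolist())
E
```

```text
top blue 23.0 [[282.0, 200.8000030517578], [284.3999938964844, 186.6999969482422], [287.0, 187.1999969482422], [284.6000061035156, 201.3000030517578]]
top blue 10.5 [[251.6999969482422, 182.89999389648438], [252.10000610351562, 180.5], [259.20001220703125, 181.6999969482422], [258.79998779296875, 184.10000610351562]]
top blue 5375.5 [[330.79998779296875, 223.5], [339.1000061035156, 173.39999389648438], [448.1000061035156, 191.5], [439.70001220703125, 241.60000610351562]]
top blue 83.5 [[194.8000030517578, 186.5], [197.10000610351562, 170.1999969482422], [204.3000030517578, 171.1999969482422], [201.89999389648438, 187.60000610351562]]
top blue 33.0 [[189.1999969482422, 184.8000030517578], [192.3000030517578, 169.5], [195.39999389648438, 170.10000610351562], [192.3000030517578, 185.5]]
top blue 25116.5 [[-0.0, 0.0], [553.0, 0.0], [553.0, 56.0], [0.0, 56.0]]
top red 16.5 [[214.0, 218.0], [219.0, 218.0], [219.0, 222.0], [214.0, 222.0]]
top red 88.0 [[229.5, 195.89999389648438], [238.1999969482422, 181.3000030517578], [244.39999389648438, 185.0], [235.60000610351562, 199.60000610351562]]

[... 6060 characters left out ...]
130.8000030517578, 18.600000381469727], [128.60000610351562, 25.200000762939453]]
scene wh 33.0 [[99.5999984741211, 16.700000762939453], [100.69999694824219, 12.0], [112.9000015258789, 14.800000190734863], [111.9000015258789, 19.399999618530273]]
scene wh 39.0 [[553.0, 0.0], [559.0, 0.0], [559.0, 12.0], [553.0, 12.0]]
scene wh 249.0 [[521.0, 0.0], [552.0, 0.0], [552.0, 16.0], [521.0, 16.0]]
scene wh 29.0 [[503.0, 1.0], [506.79998779296875, -5.300000190734863], [531.7999877929688, 9.699999809265137], [528.0, 16.0]]
scene wh 380.0 [[307.8999938964844, 12.800000190734863], [350.6000061035156, -13.600000381469727], [367.29998779296875, 13.300000190734863], [324.6000061035156, 39.70000076293945]]
```

View pics/t1.png

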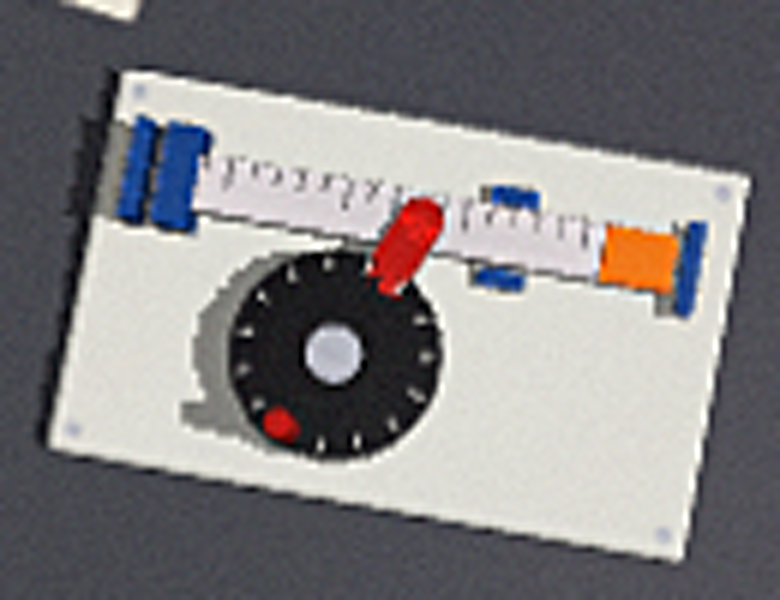

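View pics/s1.png

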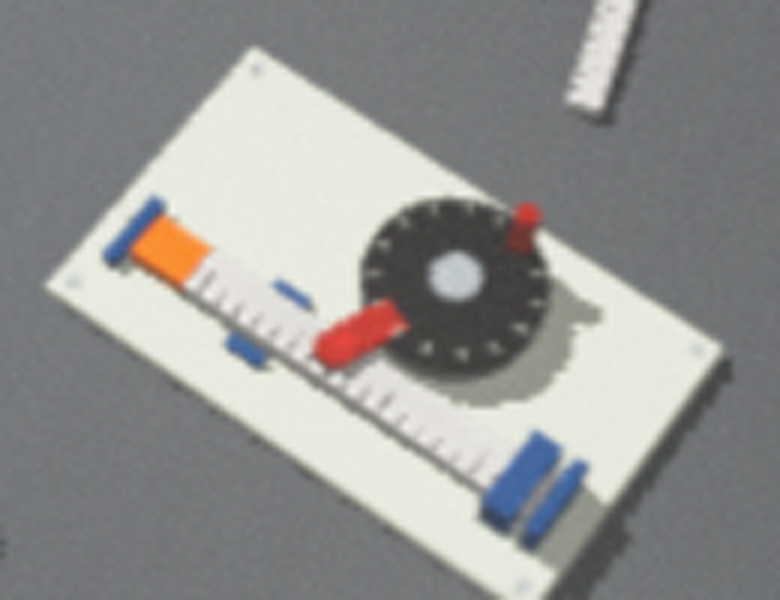

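The crops show the board clearly, with the peg top at about (217,220) in top and (338,215) in scene. Next I'll fit the board, dial, bar and mat poses.

```bash
cat > m.py <<'E'
from h import *
from workcell import sensors
c=shot("top"); s=shot("scene")
def quad(cc,m,roi):
    mm=np.zeros_like(m); x0,y0,x1,y1=roi; mm[y0:y1,x0:x1]=m[y0:y1,x0:x1]
    cs,_=cv2.findContours(mm,cv2.RETR_EXTERNAL,cv2.CHAIN_APPROX_NONE); k=max(cs,key=cv2.contourArea)
    hull=cv2.convexHull(k); per=cv2.arcLength(hull,True)
    q=cv2.approxPolyDP(hull,0.03*per,True).reshape(-1,2).astype(float)
    # refine: line fit to each side
    pts=k.reshape(-1,2).astype(float); L=[]
    for i in range(len(q)):
        a,b=q[i],q[(i+1)%len(q)]; d=(b-a)/np.linalg.norm(b-a); n=np.array([-d[1],d[0]])
        t=(pts-a)@d; e=np.abs((pts-a)@n); sel=pts[(e<1.6)&(t>4)&(t<np.linalg.norm(b-a)-4)]
        vx,vy,x,y=cv2.fitLine(sel.astype(np.float32),cv2.DIST_HUBER,0,.01,.01).ravel(); L.append((vx,vy,x,y))
    out=[]
    for i in range(len(L)):
        a,b=L[i-1],L[i]; t=np.linalg.solve([[a[0],-b[0]],[a[1],-b[1]]],[b[2]-a[2],b[3]-a[3]]); out.append([a[2]+a[0]*t[0],a[3]+a[1]*t[0]])
    return np.array(out)
def fit(local,world):
    lc,wc=local.mean(0),world.mean(0); A=local-lc;B=world-wc
    th=np.arctan2((A[:,0]*B[:,1]-A[:,1]*B[:,0]).sum(),(A*B).sum())
    R=np.array([[np.cos(th),-np.sin(th)],[np.sin(th),np.cos(th)]]); t=wc-R@lc
    return th,t,np.abs(local@R.T+t-world).max()
def order4(w):  # match: +x+y,+x-y,-x-y,-x+y by angle
    d=w-w.mean(0); 
    return w[np.argsort(-np.arctan2(d[:,1],d[:,0]))]
def pose(local,cc,m,roi,z):
    q=quad(cc,m,roi); w=np.array([onz(cc,p,z)[:2] for p in q])
    best=None
    for k in range(4):
        for wo in (order4(w),):
            r=fit(order4(local),np.roll(wo,k,0))
            if abs(r[0])<0.8 and (best is None or r[2]<best[2]): best=r
    return best,len(q)
M={}
for n,cc,rb,rm in(("top",c,(170,150,305,255),(320,160,460,250)),("scene",s,(250,180,380,290),(140,130,250,225))):
    hsv=cv2.cvtColor(cc["pixels"],cv2.COLOR_RGB2HSV)
    bl=cv2.inRange(hsv,(100,120,70),(125,255,255)); wh=cv2.inRange(hsv,(0,0,140),(180,70,255))
    B=np.array([[45,135],[45,-135],[-120,-135],[-120,135]])/1e3
    P=np.array([[65,140],[65,-140],[-65,-140],[-65,140]])/1e3
    b=pose(B,cc,wh,rb,.012); m=pose(P,cc,bl,rm,.004); print(n,"board",b,"mat",m); M[n]=(b[0],m[0])
E
cat >> m.py <<'E'
th=(M["top"][0][0]+M["scene"][0][0])/2; t=(M["top"][0][1]+M["scene"][0][1])/2
def bw(x,y): 
    return t+np.array([[np.cos(th),-np.sin(th)],[np.sin(th),np.cos(th)]])@np.array([x,y])/1e3
print("board avg",th,np.degrees(th),t,"axis",bw(-62,20),"lip",bw(0,-117),"orange grasp",bw(0,-95))
for n,cc in(("top",c),("scene",s)):
    print(n,"cap proj",proj(cc,[*bw(-62,20),.038]),"lip",proj(cc,[*bw(0,-117),.022]))
E
python3 - <<'E'
exec(open("m.py").read())
pk=tri(c,(216.9,220.0),s,(337.8,215.3)); print("peg tri",pk, "onz",onz(c,(216.5,220.3),.063),onz(s,(338,215.3),.063))
a=bw(-62,20)
for q in (onz(c,(216.5,220.3),.063),onz(s,(338,215.3),.063)):
    d=q[:2]-a; print("r",np.hypot(*d),"ang",np.degrees(np.arctan2(d[1],d[0])))
for n,cc,u in(("top",c,(238.5+2.0,183.5)),("scene",s,(304.3,239))):
    q=onz(cc,u,.033)[:2]-a; print(n,"latch ang",np.degrees(np.arctan2(q[1],q[0])),np.hypot(*q))
E
```

```text
top board ((np.float64(-0.16020095341038162), array([0.58475426, 0.18361774]), np.float64(0.0020194007889531296)), 4) mat ((np.float64(-0.15290965196976447), array([ 0.53934004, -0.19914456]), np.float64(0.0010362309343767695)), 4)
scene board ((np.float64(-0.1628501638758495), array([0.58860412, 0.18174639]), np.float64(0.0012470536023212742)), 4) mat ((np.float64(-0.15140660422446373), array([ 0.54345259, -0.19952403]), np.float64(0.0018484353601507797)), 4)
board avg -0.16152555864311557 -9.254732793743399 [0.58667919 0.18268206] axis [0.52870272 0.21239282] lip [0.56786277 0.06720504] orange grasp [0.5714009  0.08891867]
top cap proj [225.48423483 207.87669843] lip [285.01291906 193.71900753]
scene cap proj [325.81291004 225.05042794] lip [271.96653387 216.96167525]
peg tri [0.4968349  0.23064217 0.05766515] onz [0.49591174 0.23023094 0.063     ] [0.49929162 0.23238618 0.063     ]
r 0.037328898201034966 ang 151.45404508378556
r 0.03556328486749298 ang 145.79254689868873
top latch ang -29.556767845309874 0.07077550122051886
scene latch ang -28.308644649036516 0.07172921785679964
```

```bash
python3 -m inch '[-0.3,-50,-10,0,0.1, -0.3,-100,-20,0,0.2, -0.3,-150,-32,0,0.3, -0.3,-200,-43,0,0.4, -0.3,-250,-54,0,0.5, -0.3,-300,-65,0,0.6, -0.3,-346.5,-74.6,0,0.68, -0.3,-346.5,-74.6,0,0.68]'; cat > st.py <<'E'
from h import *
o=sensors.get_obs(); from scipy.spatial.transform import Rotation as R
m=R.from_quat(o["tool_rot"]).as_matrix(); print("t",o["clock"],"p",o["eef_pos"].round(4) if hasattr(o["eef_pos"],"round") else o["eef_pos"],"psi",np.degrees(np.arctan2(m[1,1],m[0,1])).round(2),"x",m[:2,0].round(4),"y",m[:2,1].round(4),"j6",round(o["joint_pos"][5],3),"w",round(o["grip_width"],4),"F",np.round(o["ft_force"],1))
E
python3 st.py
```

```text
clock: 1.1
eef_pos: [0.5015, 0.2272, 0.3034]
tool_rot: [0.262, 0.965, -0.0, 0.001]
ft_force: [-0.4, 0.5, -0.2]
grip_width: 0.0297
t 1.1 p [0.5015 0.2272 0.3034] psi 59.56 x [-0.8622  0.5066] y [0.5066 0.8622] j6 0.957 w 0.0297 F [-0.4  0.5 -0.2]
```

```bash
python3 -m inch '[-0.4,0,0,0,0, -0.4,0,0,0,0]'; python3 st.py; python3 - <<'E'
from h import *
c=shot("top"); crop(c,170,150,300,250,"t2"); s=shot("scene"); crop(s,250,130,380,230,"s2")
E
```

```text
clock: 1.3
eef_pos: [0.4969, 0.2314, 0.3037]
tool_rot: [0.259, 0.966, -0.0, -0.001]
ft_force: [-0.6, 0.1, -0.1]
grip_width: 0.0255
t 1.3 p [0.4969 0.2314 0.3037] psi 60.01 x [-0.8661  0.4999] y [0.4999 0.8661] j6 0.959 w 0.0255 F [-0.6  0.1 -0.1]
```

View pics/s2.png

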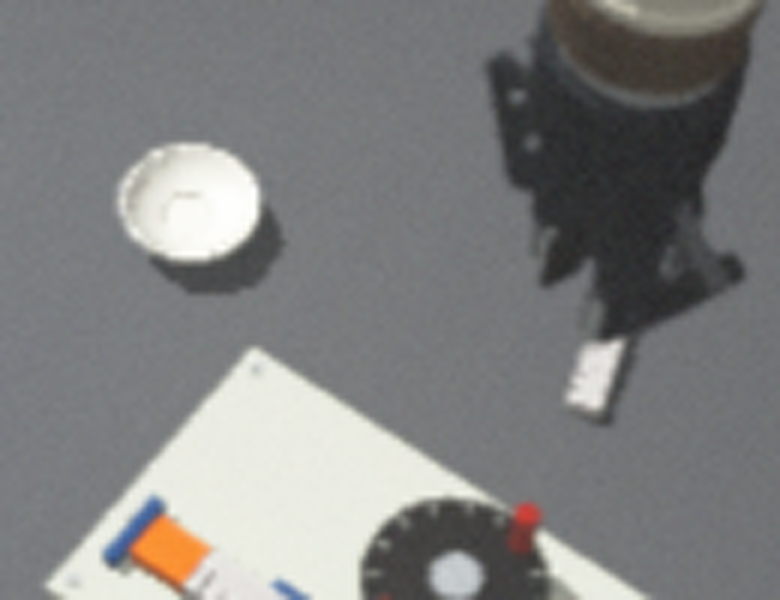

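```bash
python3 -m inch '[-0.15,-1,-0.6,50,0, -0.15,-1,-0.6,100,0, -0.15,-1,-0.6,150,0, -0.15,-1,-0.6,150,0, -0.15,-1,-0.6,150,0]'; python3 st.py; python3 - <<'E'
from h import *
c=shot("top"); crop(c,170,150,300,250,"t3"); s=shot("scene"); crop(s,280,150,380,240,"s3")
E
```

```text
clock: 1.9
eef_pos: [0.4973, 0.2308, 0.1544]
tool_rot: [0.258, 0.966, -0.001, -0.001]
ft_force: [1.5, -0.3, 1.1]
grip_width: 0.0365
t 1.9 p [0.4973 0.2308 0.1544] psi 60.09 x [-0.8668  0.4986] y [0.4986 0.8668] j6 0.956 w 0.0365 F [ 1.5 -0.3  1.1]
```

View pics/s3.png

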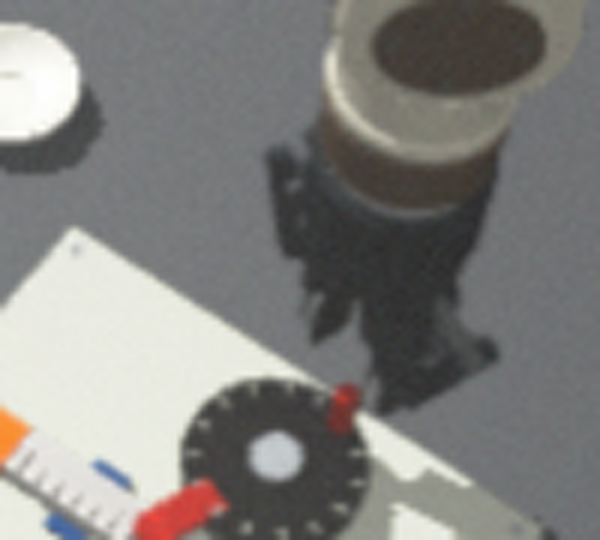

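View pics/t3.png

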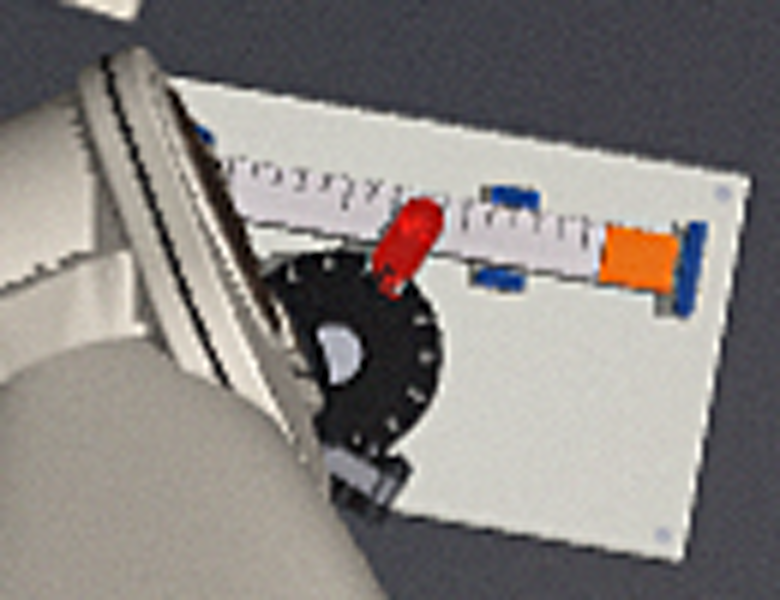

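```bash
python3 - <<'E'
from h import *
s=shot("scene")
p=np.array([.4973,.2308,0]);y=np.array([.4986,.8668,0])
for z in(.082,.09):
  for k in(-.018,-.03,0,.018,.03): print(z,k,((proj(s,p+k*y+[0,0,z])-[280,150])*6).round())
E
```

```text
0.082 -0.018 [328. 336.]
0.082 -0.03 [313. 317.]
0.082 0 [352. 366.]
0.082 0.018 [376. 396.]
0.082 0.03 [392. 417.]
0.09 -0.018 [330. 327.]
0.09 -0.03 [315. 308.]
0.09 0 [354. 357.]
0.09 0.018 [378. 388.]
0.09 0.03 [394. 408.]
```

```bash
python3 -m inch '[-0.15,0,0,15,0, -0.15,0,0,30,0, -0.15,0,0,41,0, -0.15,0,0,41,0]'; python3 st.py; python3 - <<'E'
from h import *
s=shot("scene"); crop(s,280,150,380,240,"s4")
E
```

```text
clock: 2.45
eef_pos: [0.4983, 0.23, 0.1132]
tool_rot: [0.259, 0.966, 0.0, 0.0]
ft_force: [-1.1, 0.4, -0.6]
grip_width: 0.0366
t 2.45 p [0.4983 0.23   0.1132] psi 59.98 x [-0.8658  0.5003] y [0.5003 0.8658] j6 0.956 w 0.0366 F [-1.1  0.4 -0.6]
```

View pics/s4.png

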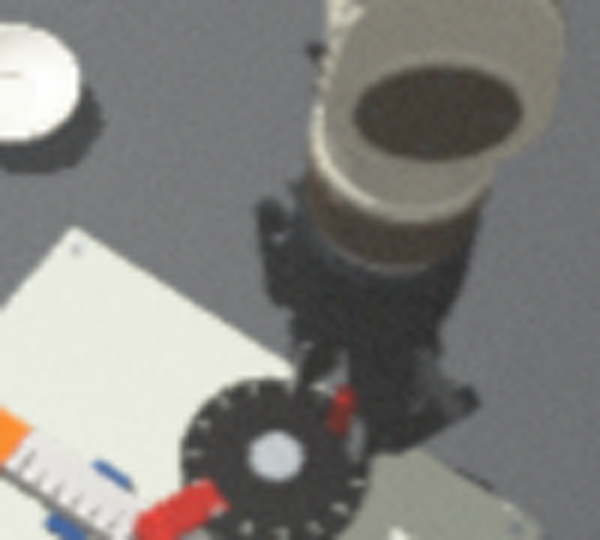

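```bash
python3 -m inch '[-0.56,0,0,0,0, -0.56,0,0,0,0, -0.56,0,0,0,0, -0.56,0,0,0,0]'; python3 st.py;  python3 -m inch '[-0.56,-0.2,-3.8,0,-1, -0.56,-0.8,-7.5,0,-2, -0.56,-1.8,-11.1,0,-3, -0.56,-3.1,-14.6,0,-4, -0.56,-4.8,-18,0,-5, -0.56,-6.9,-21.2,0,-6, -0.56,-9.2,-24.1,0,-7, -0.56,-11.9,-26.8,0,-8]'; python3 st.py
```

```text
clock: 2.9
eef_pos: [0.4985, 0.23, 0.1133]
tool_rot: [0.259, 0.966, 0.0, 0.0]
ft_force: [-0.8, -0.5, -0.8]
grip_width: 0.0187
t 2.9 p [0.4985 0.23   0.1133] psi 59.97 x [-0.8658  0.5004] y [0.5004 0.8658] j6 0.956 w 0.0187 F [-0.8 -0.5 -0.8]
clock: 3.7
eef_pos: [0.4959, 0.2018, 0.1133]
tool_rot: [-0.159, 0.987, 0.001, 0.001]
ft_force: [0.9, 0.2, -0.0]
grip_width: 0.0194
t 3.7 p [0.4959 0.2018 0.1133] psi 108.27 x [-0.9496 -0.3135] y [-0.3135  0.9496] j6 0.067 w 0.0194 F [ 0.9  0.2 -0. ]
```

```bash
python3 -m inch '[-0.56,0,0,0,0, -0.56,0,0,0,0]'; python3 st.py; python3 - <<'E'
from h import *
c=shot("top"); crop(c,170,150,300,250,"t5"); s=shot("scene"); crop(s,280,150,380,240,"s5")
E
```

```text
clock: 3.9
eef_pos: [0.4951, 0.2007, 0.113]
tool_rot: [-0.155, 0.988, -0.0, -0.0]
ft_force: [-0.1, -0.3, -0.1]
grip_width: 0.0187
t 3.9 p [0.4951 0.2007 0.113 ] psi 107.84 x [-0.9519 -0.3064] y [-0.3064  0.9519] j6 0.074 w 0.0187 F [-0.1 -0.3 -0.1]
```

View pics/s5.png

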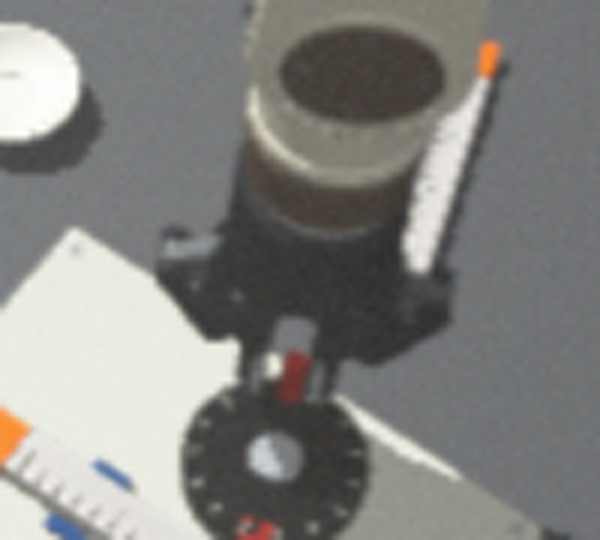

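View pics/t5.png

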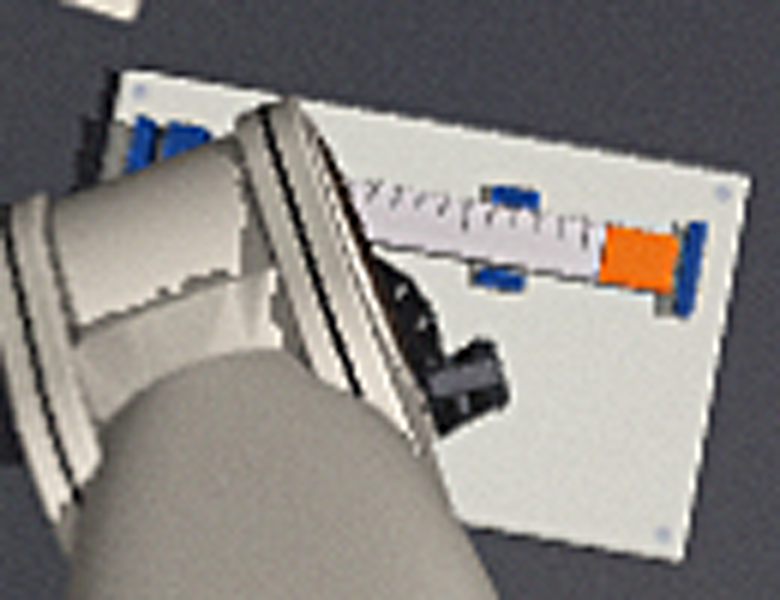

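The dial has turned about two clicks and the peg at (294,375) in the crop sits between the pads. I'll turn it another two.

```bash
python3 -m inch '[-0.56,-0.2,-3.8,0,-1, -0.56,-0.8,-7.5,0,-2, -0.56,-1.8,-11.1,0,-3, -0.56,-3.1,-14.6,0,-4, -0.56,-4.8,-18,0,-5, -0.56,-6.9,-21.2,0,-6, -0.56,-9.2,-24.1,0,-7, -0.56,-11.9,-26.8,0,-8]'; python3 -m inch '[-0.56,0,0,0,0, -0.56,0,0,0,0, -0.56,0,0,0,0]'; python3 st.py; python3 - <<'E'
from h import *
c=shot("top"); crop(c,170,150,300,250,"t6"); s=shot("scene"); crop(s,280,170,380,260,"s6")
E
```

```text
clock: 4.8
eef_pos: [0.514, 0.18, 0.1128]
tool_rot: [-0.546, 0.838, 0.001, -0.0]
ft_force: [-0.1, 2.7, 0.4]
grip_width: 0.0186
clock: 5.1
eef_pos: [0.5146, 0.1788, 0.1128]
tool_rot: [-0.544, 0.839, -0.0, -0.0]
ft_force: [-0.3, 0.8, -0.2]
grip_width: 0.0187
t 5.1 p [0.5146 0.1788 0.1128] psi 155.87 x [-0.4088 -0.9126] y [-0.9126  0.4088] j6 -0.815 w 0.0187 F [-0.3  0.8 -0.2]
```

View pics/s6.png

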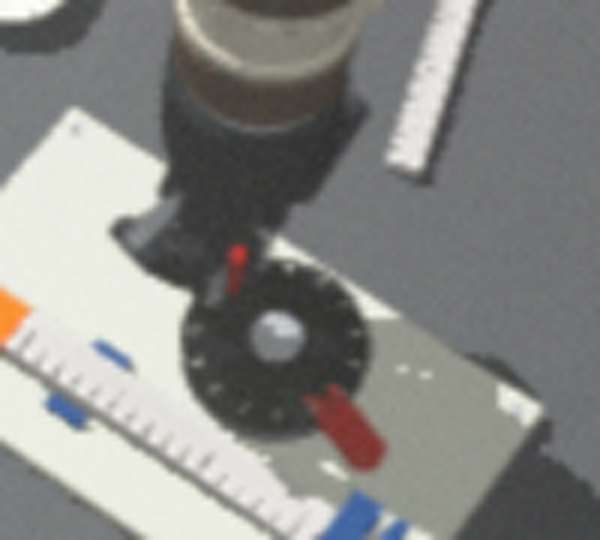

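View pics/t6.png

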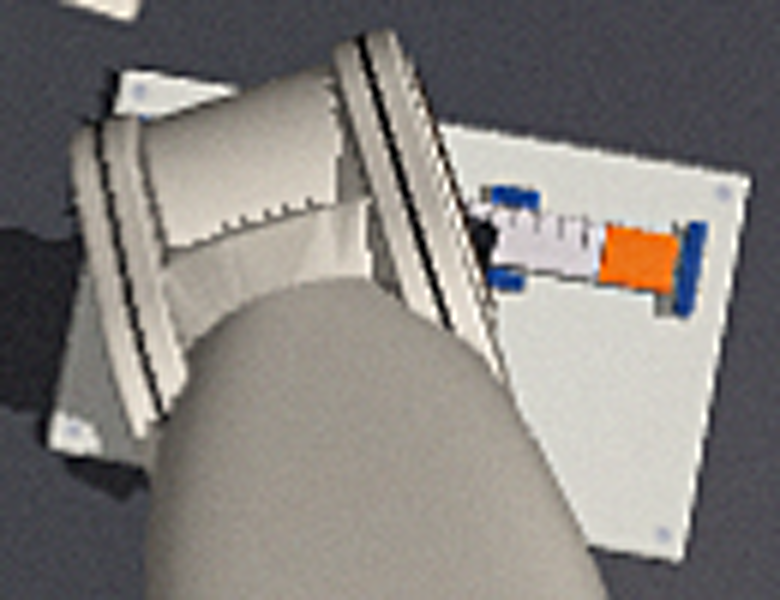

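```bash
python3 -m inch '[-0.35,0,0,0,0, -0.35,0,0,0,0, -0.35,0,0,-30,0, -0.35,0,0,-70,0, -0.35,0,0,-110,0, -0.35,0,0,-110,0]'; python3 - <<'E'
from h import *
s=shot("scene","s7f"); crop(s,280,170,380,260,"s7")
a=np.array([.5287,.2124])
q=onz(s,(280+238/6,170+252/6),.063); p0=onz(s,(338,215.3),.063)
d=q[:2]-a;print(q,np.degrees(np.arctan2(d[1],d[0])),np.hypot(*d),"moved",np.linalg.norm(q-p0))
q=onz(s,(280+371/6,170+457/6),.033)[:2]-a;print("latch",np.degrees(np.arctan2(q[1],q[0])),np.hypot(*q))
E
```

```text
clock: 5.8
eef_pos: [0.5179, 0.18, 0.2293]
tool_rot: [-0.544, 0.839, -0.001, 0.006]
ft_force: [0.9, 0.3, 0.1]
grip_width: 0.0275
[0.51346363 0.18418859 0.063     ] -118.37251274044422 0.03206291279544225 moved 0.0502379660184749
latch 61.38468806406728 0.07330897990414798
```

View pics/s7.png

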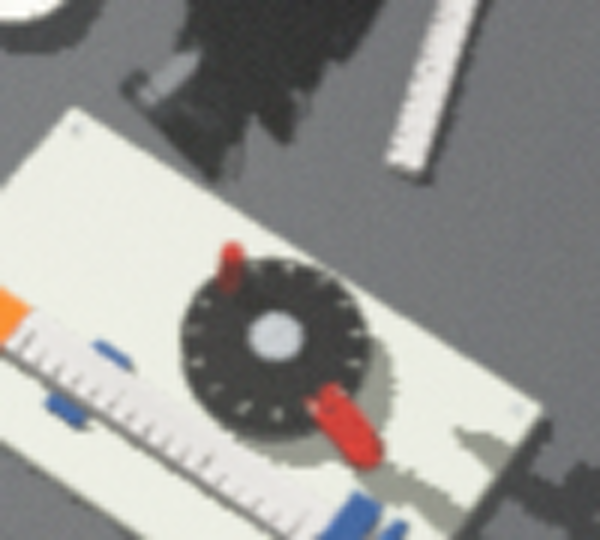

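```bash
python3 - <<'E'
from h import *
s=shot("scene"); a=np.array([.5287,.2124])
for f in("scene0","s7f"):
    im=cv2.imread(f"pics/{f}.png"); hsv=cv2.cvtColor(im,cv2.COLOR_BGR2HSV); 
    red=cv2.inRange(hsv,(0,140,60),(7,255,255))|cv2.inRange(hsv,(172,140,60),(180,255,255))
    red[:, :250]=0; red[:, 380:]=0; red[:190]=0; red[290:]=0
    n,l,st,ce=cv2.connectedComponentsWithStats(red)
    for i in range(1,n):
        if st[i,4]<8: continue
        ys,xs=np.nonzero(l==i); print(f,st[i],ce[i].round(1))
        if st[i,4]<40:
            k=ys<=ys.min()+2.5; u=(xs[k].mean(),ys[k].mean()+.2); q=onz(s,u,.061)[:2]
        else: q=onz(s,ce[i],.032)[:2]
        d=q-a; print("  ",q.round(4),np.degrees(np.arctan2(d[1],d[0])).round(1),np.hypot(*d).round(4))
E
```

```text
scene0 [336 214   4   4  12] [337.2 215.6]
   [0.4991 0.2306] 148.5 0.0348
scene0 [303 231  14  10  79] [309.2 235.4]
   [0.5754 0.1851] -30.4 0.0541
s7f [333 234  10  14  78] [337.4 240.8]
   [0.5543 0.2594] 61.5 0.0535
```

```bash
python3 - <<'E'
from h import *
s=shot("scene"); im=cv2.imread("pics/s7f.png"); 
hsv=cv2.cvtColor(im,cv2.COLOR_BGR2HSV)
m=cv2.inRange(hsv,(0,0,120),(180,90,255))[215:237,315:337]
n,l,st,ce=cv2.connectedComponentsWithStats(m); i=l[10,10]; i=i if i else 1+np.argmax(st[1:,4]); print(ce[i]+[315,215],st[i])
a=onz(s,ce[i]+[315,215],.0375)[:2]; print(a)
A=[]
for u in((309.2,235.4),(337.4,240.8)):
    d=onz(s,u,.032)[:2]-a; A.append(np.degrees(np.arctan2(d[1],d[0]))); print(A[-1],np.hypot(*d))
print(A[1]-A[0])
E
```

```text
[325.42372881 225.71186441] [ 6  7 10  8 59]
[0.53078815 0.21224484]
-31.250877028511468 0.05222900585592003
63.5260049507838 0.052811377719921844
94.77688197929527
```

The latch turned about 95°, so it's on four clicks, and it's clear of the bar. Now I'll locate the orange end.

```bash
python3 - <<'E'
from h import *
from scipy.spatial.transform import Rotation as R
th=-.1615; Rb=np.array([[np.cos(th),-np.sin(th)],[np.sin(th),np.cos(th)]]); t=np.array([.58668,.18268])
W=[]
for n,roi in(("top",(255,180,295,210)),("scene",(262,208,292,236))):
    c=shot(n); hsv=cv2.cvtColor(c["pixels"],cv2.COLOR_RGB2HSV)
    m=cv2.inRange(hsv,(6,150,120),(16,255,255)); z=np.zeros_like(m); x0,y0,x1,y1=roi; z[y0:y1,x0:x1]=m[y0:y1,x0:x1]
    mo=cv2.moments(z,True); u=(mo["m10"]/mo["m00"],mo["m01"]/mo["m00"]); w=onz(c,u,.026)[:2]; W.append(w); print(n,mo["m00"],u,w,"board:",Rb.T@(w-t))
w=np.mean(W,0); print(w)
tgt=w+Rb@[0,.003]
o=sensors.get_obs(); m=R.from_quat(o["tool_rot"]).as_matrix(); d=np.array([*(tgt-o["eef_pos"][:2]),0]); print(o["eef_pos"],tgt,"tool delta mm",(m.T@d*1e3).round(1), "psi",np.degrees(np.arctan2(m[1,1],m[0,1])))
E
```

```text
top 114.0 (275.94736842105266, 192.78947368421052) [0.56930804 0.08971545] board: [-0.00219731 -0.09454822]
scene 81.0 (277.48148148148147, 221.30864197530863) [0.57468718 0.08803101] board: [ 0.00338269 -0.09534577]
[0.57199761 0.08887323]
[0.51379921 0.17863345 0.22137344] [0.57248    0.09183419] tool delta mm [ 55.4 -88.9  -0.1] psi 155.97243616184687
```

```bash
python3 -m inch '[0.3,18,-30,0,-0.8, 0.3,36,-60,0,-1.6, 0.3,55.4,-88.9,0,-2.46, 0.3,55.4,-88.9,0,-2.46, 0.3,55.4,-88.9,60,-2.46, 0.3,55.4,-88.9,90,-2.46, 0.3,55.4,-88.9,90,-2.46, 0.3,55.4,-88.9,90,-2.46]'; python3 st.py; python3 - <<'E'
from h import *
c=shot("top"); crop(c,220,150,320,240,"t8"); s=shot("scene"); crop(s,230,150,340,240,"s8")
E
```

```text
clock: 6.85
eef_pos: [0.5722, 0.0924, 0.1319]
tool_rot: [-0.648, 0.762, 0.001, -0.002]
ft_force: [0.1, -0.1, 0.8]
grip_width: 0.0555
t 6.85 p [0.5722 0.0924 0.1319] psi 170.74 x [-0.1609 -0.987 ] y [-0.987   0.1609] j6 -1.249 w 0.0555 F [ 0.1 -0.1  0.8]
```

View pics/s8.png

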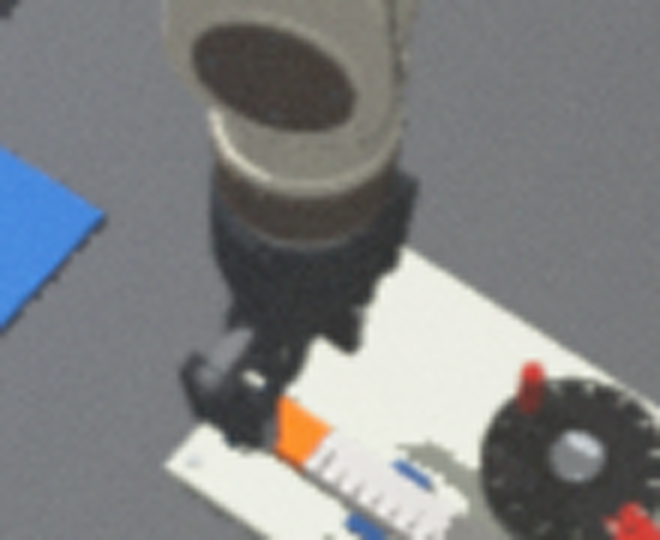

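View pics/t8.png

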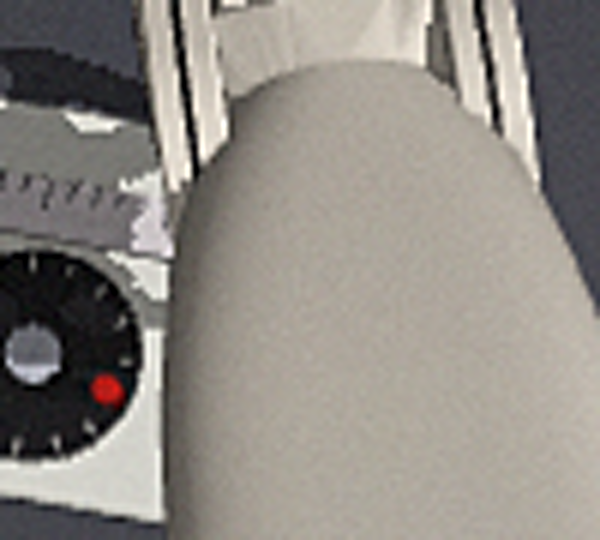

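```bash
python3 -m inch '[0.3,0,0,20,0, 0.3,0,0,35,0, 0.1,0,0,44,0, -0.2,0,0,44.5,0, -0.6,0,0,44.5,0, -1,0,0,44.5,0, -1,0,0,44.5,0, -1,0,0,44.5,0]'; python3 -m inch '[-1,0,0,0,0, -1,0,0,0,0, -1,0,0,0,0]'; python3 st.py; python3 - <<'E'
from h import *
s=shot("scene"); crop(s,230,150,340,240,"s9")
E
```

```text
clock: 7.75
eef_pos: [0.5743, 0.0923, 0.0899]
tool_rot: [-0.648, 0.762, -0.001, 0.001]
ft_force: [-0.4, 0.2, 6.2]
grip_width: 0.022
clock: 8.05
eef_pos: [0.5743, 0.0923, 0.0899]
tool_rot: [-0.648, 0.762, -0.001, 0.001]
ft_force: [-0.6, -0.3, 6.0]
grip_width: 0.0219
t 8.05 p [0.5743 0.0923 0.0899] psi 170.74 x [-0.1609 -0.987 ] y [-0.987   0.1609] j6 -1.25 w 0.0219 F [-0.6 -0.3  6. ]
```

View pics/s9.png

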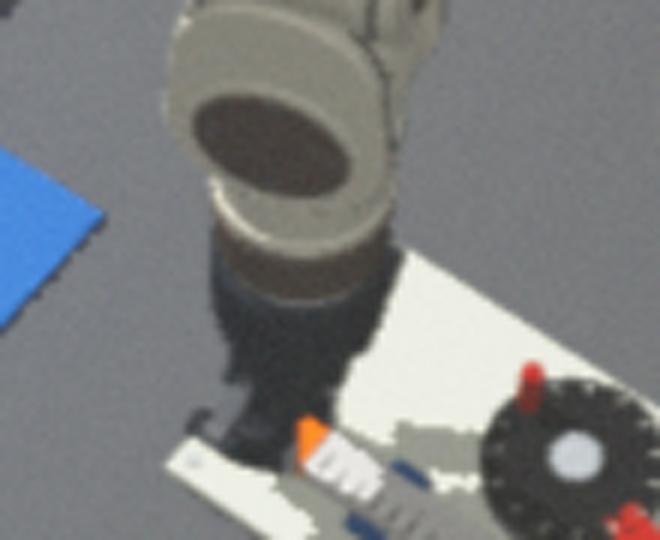

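```bash
python3 -m inch '[-1,0,0,-3,0, -1,0,0,-6,0, -1,0,0,-8,0, -1,0,0,-8,0]'; python3 st.py; python3 - <<'E'
from h import *
s=shot("scene"); crop(s,230,150,340,240,"s10")
crop(s,290,200,360,270,"s10b",8)
E
```

```text
clock: 8.5
eef_pos: [0.5733, 0.0921, 0.0964]
tool_rot: [-0.648, 0.762, -0.0, -0.0]
ft_force: [0.1, 0.1, -1.0]
grip_width: 0.0224
t 8.5 p [0.5733 0.0921 0.0964] psi 170.74 x [-0.161 -0.987] y [-0.987  0.161] j6 -1.25 w 0.0224 F [ 0.1  0.1 -1. ]
```

View pics/s10.png

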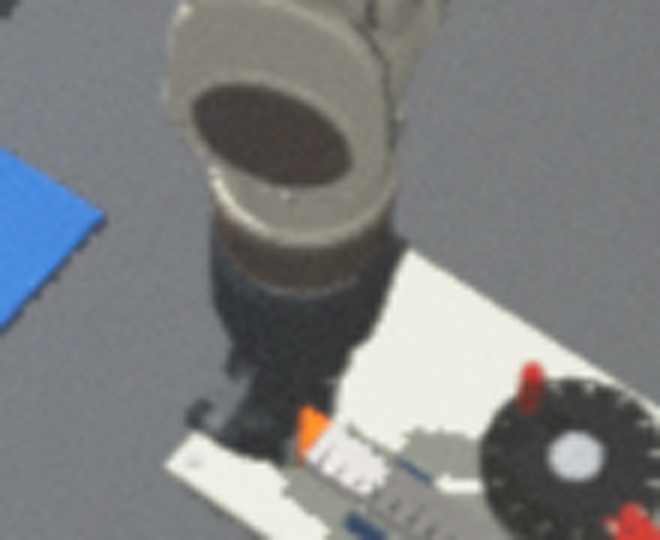

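View pics/s10b.png

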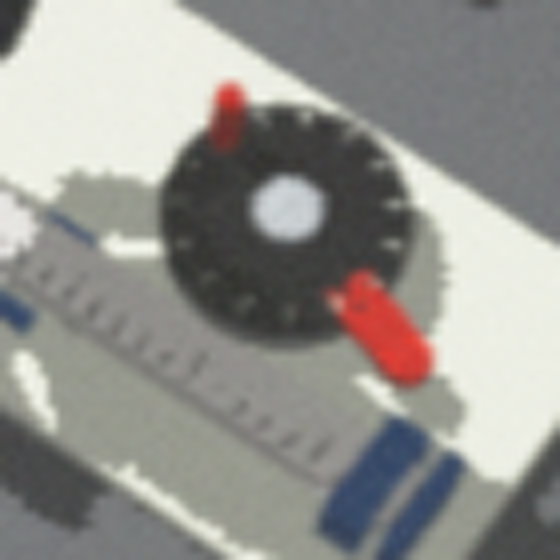

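```bash
python3 -m inch '[-1,0,0,-3,0, -1,0,0,-6,0, -1,0,0,-9,0, -1,0,0,-12,0, -1,0,0,-14,0, -1,0,0,-14,0, -1,0,0,-14,0]'; python3 st.py; python3 - <<'E'
from h import *
s=shot("scene"); crop(s,230,150,340,240,"s11")
crop(s,270,190,360,270,"s11b",8)
E
```

```text
clock: 9.25
eef_pos: [0.573, 0.0923, 0.1103]
tool_rot: [-0.648, 0.762, 0.0, -0.0]
ft_force: [0.3, 1.3, -3.0]
grip_width: 0.0222
t 9.25 p [0.573  0.0923 0.1103] psi 170.76 x [-0.1606 -0.987 ] y [-0.987   0.1606] j6 -1.25 w 0.0222 F [ 0.3  1.3 -3. ]
```

View pics/s11b.png

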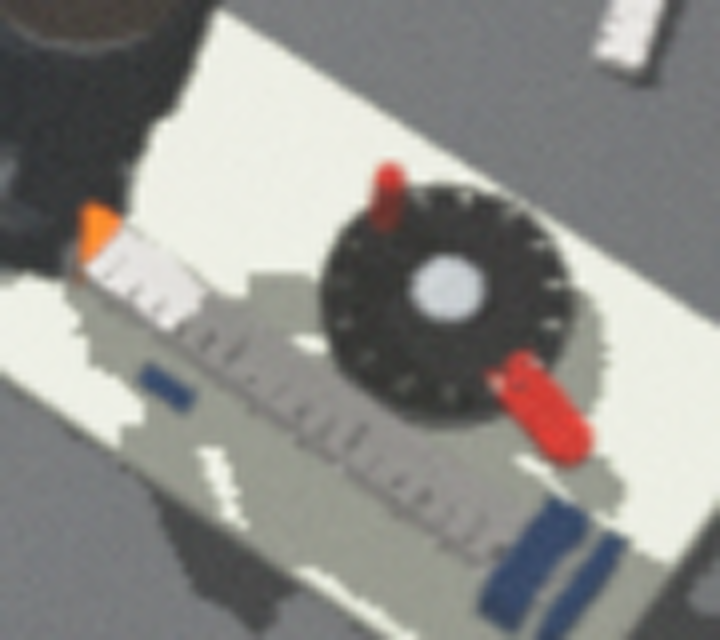

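View pics/s11.png

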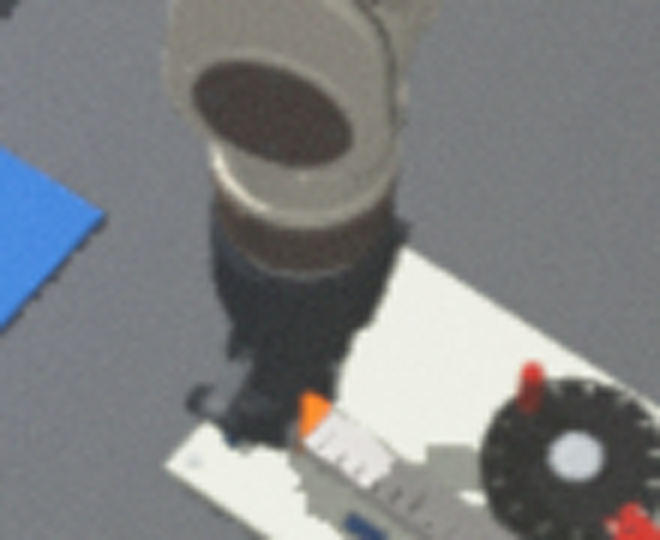

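```bash
python3 - <<'E'
from h import *
s=shot("scene")
th=-.1615; Rb=np.array([[np.cos(th),-np.sin(th)],[np.sin(th),np.cos(th)]]); t=np.array([.58668,.18268])
for z in(.026,.036,.044,.048):
  for x in(-12,12):
    w=t+Rb@np.array([x,-80])/1e3; print(z,x,((proj(s,[*w,z])-[270,190])*8).round())
E
```

```text
0.026 -12 [122. 243.]
0.026 12 [ 81. 292.]
0.036 -12 [123. 229.]
0.036 12 [ 81. 278.]
0.044 -12 [124. 218.]
0.044 12 [ 81. 267.]
0.048 -12 [124. 212.]
0.048 12 [ 82. 262.]
```

```bash
python3 -m inch '[-1,5,0,0,0, -1,12,0,0,0, -1,20,0,0,0, -1,28,0,0,0, -1,36,0,0,0, -1,42,0,0,0, -1,42,0,0,0]'; python3 st.py; python3 - <<'E'
from h import *
s=shot("scene"); crop(s,230,180,360,270,"s12")
E
```

```text
clock: 10.05
eef_pos: [0.5666, 0.0495, 0.1106]
tool_rot: [-0.647, 0.762, -0.0, 0.0]
ft_force: [-0.1, -0.7, -1.7]
grip_width: 0.0218
t 10.05 p [0.5666 0.0495 0.1106] psi 170.64 x [-0.1626 -0.9867] y [-0.9867  0.1626] j6 -1.32 w 0.0218 F [-0.1 -0.7 -1.7]
```

View pics/s12.png

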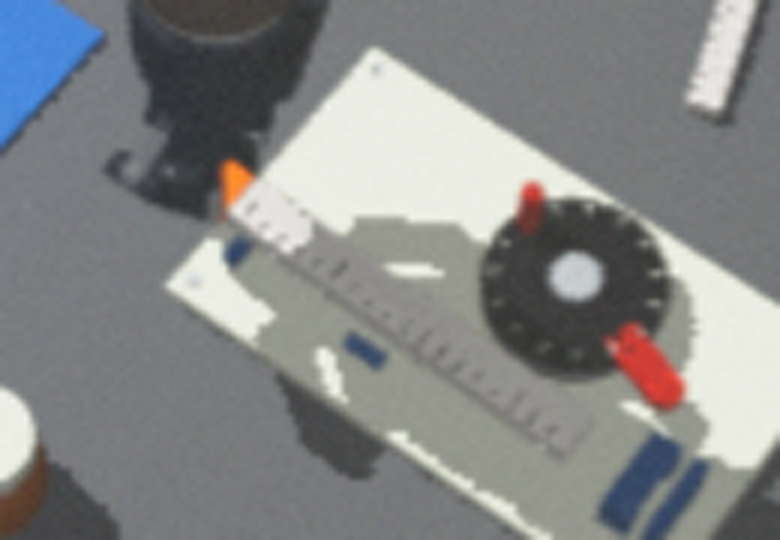

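```bash
python3 -m inch '[-1,0,0,-10,0, -1,0,0,-25,0, -1,0,0,-40,0, -1,0,0,-55,0, -1,0,0,-65,0, -1,0,0,-65,0]'; python3 st.py; python3 - <<'E'
from h import *
s=shot("scene"); crop(s,210,150,340,250,"s13")
E
```

```text
clock: 10.7
eef_pos: [0.5678, 0.0512, 0.1776]
tool_rot: [-0.648, 0.762, -0.001, 0.002]
ft_force: [0.3, -0.1, -1.6]
grip_width: 0.0222
t 10.7 p [0.5678 0.0512 0.1776] psi 170.77 x [-0.1604 -0.987 ] y [-0.987   0.1604] j6 -1.32 w 0.0222 F [ 0.3 -0.1 -1.6]
```

View pics/s13.png

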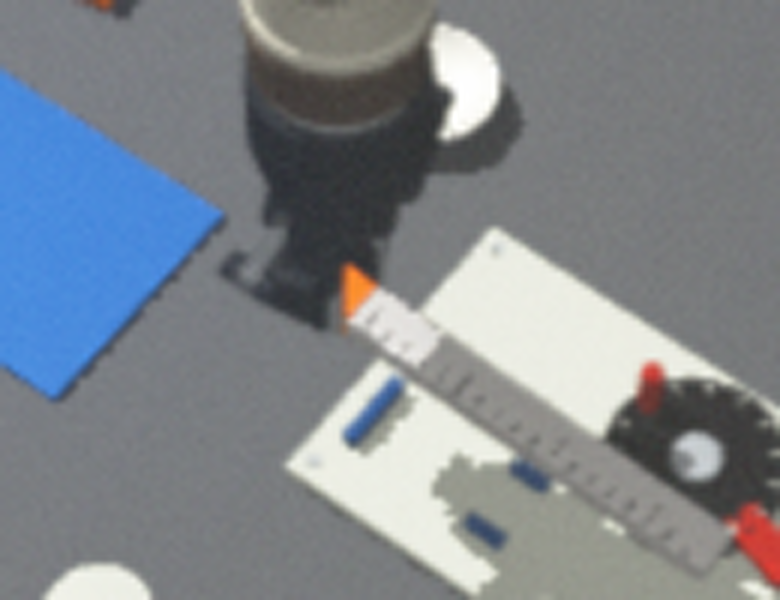

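```bash
python3 -m inch '[-1,25,-1,0,0, -1,60,-2.6,0,0, -1,95,-4,0,0, -1,130,-5.7,0,0, -1,165,-7.3,0,-0.05, -1,200,-9,0,-0.08, -1,240,-10.5,0,-0.1, -1,280,-12.3,0,-0.1]';python3 -m inch '[-1,30,-1.3,0,0, -1,55,-2.4,0,0, -1,61.8,-2.7,0,0, -1,61.8,-2.7,0,0, -1,61.8,-2.7,0,0]'; python3 st.py; python3 - <<'E'
from h import *
s=shot("scene"); crop(s,120,90,280,230,"s14",5)
c=shot("top"); crop(c,300,140,470,260,"t14",4)
E
```

```text
clock: 11.55
eef_pos: [0.5329, -0.2287, 0.1743]
tool_rot: [-0.652, 0.758, 0.001, -0.0]
ft_force: [0.8, 0.2, -1.4]
grip_width: 0.0218
clock: 12.05
eef_pos: [0.5268, -0.2881, 0.1747]
tool_rot: [-0.652, 0.758, 0.001, -0.0]
ft_force: [0.2, 1.2, -0.4]
grip_width: 0.0223
t 12.05 p [ 0.5268 -0.2881  0.1747] psi 171.37 x [-0.1501 -0.9887] y [-0.9887  0.1501] j6 -1.921 w 0.0223 F [ 0.2  1.2 -0.4]
```

View pics/s14.png

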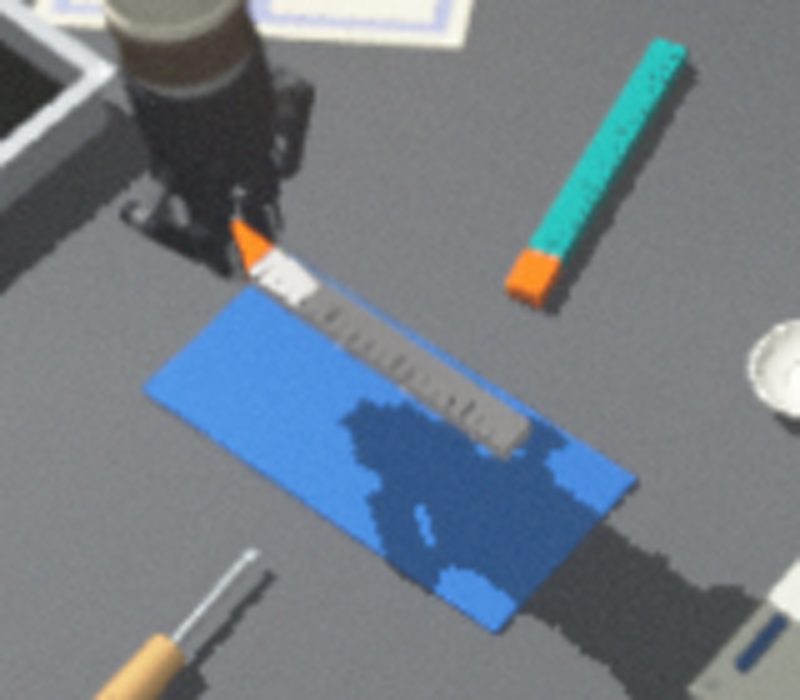

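View pics/t14.png

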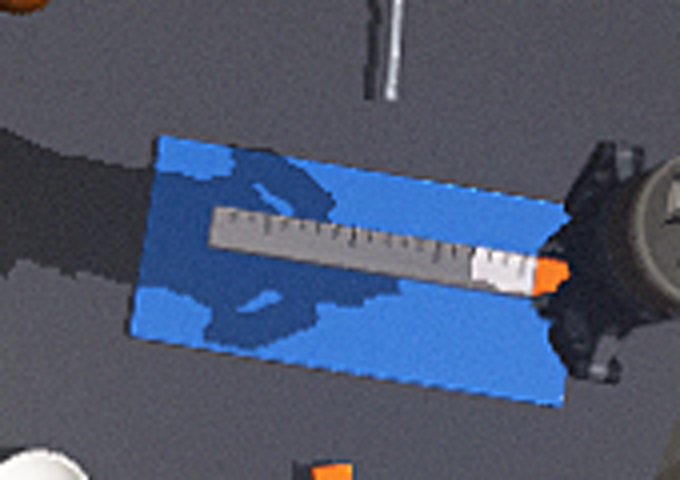

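```bash
python3 -m inch '[-1,0,0,20,0, -1,0,0,40,0, -1,0,0,55,0, -1,0,0,65,0, -1,0,0,71,0, -1,0,0,75,0, -1,0,0,78,0, -1,0,0,78,0]'; python3 st.py;python3 -m inch '[-1,0,0,2,0, -1,0,0,4,0, -1,0,0,6,0, -1,0,0,8,0, -1,0,0,10,0, -1,0,0,11,0, -1,0,0,11,0]'; python3 st.py; python3 - <<'E'
from h import *
s=shot("scene"); crop(s,120,90,280,230,"s15",5)
E
```

```text
clock: 12.95
eef_pos: [0.5272, -0.2891, 0.0976]
tool_rot: [-0.652, 0.758, -0.0, 0.0]
ft_force: [-0.7, 0.2, -1.4]
grip_width: 0.0224
t 12.95 p [ 0.5272 -0.2891  0.0976] psi 171.34 x [-0.1505 -0.9886] y [-0.9886  0.1505] j6 -1.921 w 0.0224 F [-0.7  0.2 -1.4]
clock: 13.65
eef_pos: [0.5272, -0.2894, 0.0865]
tool_rot: [-0.652, 0.759, -0.0, 0.0]
ft_force: [-0.4, -1.6, 1.7]
grip_width: 0.0219
t 13.65 p [ 0.5272 -0.2894  0.0865] psi 171.32 x [-0.1509 -0.9886] y [-0.9886  0.1509] j6 -1.921 w 0.0219 F [-0.4 -1.6  1.7]
```

View pics/s15.png

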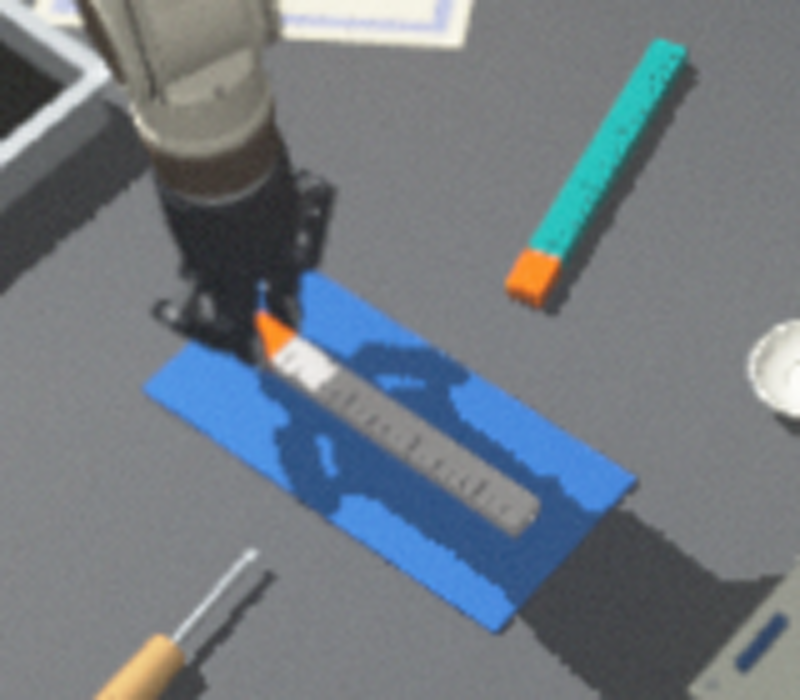

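```bash
python3 -m inch '[-1,0,0,1.5,0, -1,0,0,3,0, -1,0,0,3,0, -0.6,0,0,2,0, -0.3,0,0,0,0, 0.1,0,0,0,0, 0.2,0,0,0,0, 0.2,0,0,0,0]'; python3 st.py; python3 -m inch '[0.2,0,0,-10,0, 0.2,0,0,-30,0, 0.2,0,0,-60,0, 0.2,0,0,-100,0, 0.2,0,0,-150,0, 0.2,0,0,-180,0, 0.2,0,0,-180,0, 0.2,0,0,-180,0]'; python3 -m inch '[0.2,50,0,0,0, 0.2,80,0,0,0, 0.2,100,0,0,0, 0.2,100,0,0,0, 0.2,100,0,0,0]'; python3 st.py; python3 - <<'E'
from h import *
s=shot("scene","scene16"); crop(s,120,90,280,230,"s16",5)
c=shot("top","top16"); crop(c,300,140,470,260,"t16",4)
E
```

```text
clock: 14.5
eef_pos: [0.5268, -0.2889, 0.0861]
tool_rot: [-0.652, 0.758, 0.0, -0.0]
ft_force: [0.3, 0.1, 0.0]
grip_width: 0.0512
t 14.5 p [ 0.5268 -0.2889  0.0861] psi 171.35 x [-0.1504 -0.9886] y [-0.9886  0.1504] j6 -1.921 w 0.0512 F [0.3 0.1 0. ]
clock: 15.3
eef_pos: [0.5273, -0.2893, 0.268]
tool_rot: [-0.652, 0.758, -0.001, 0.0]
ft_force: [-0.2, -0.2, 0.1]
grip_width: 0.051
clock: 15.8
eef_pos: [0.5112, -0.3877, 0.2644]
tool_rot: [-0.651, 0.759, 0.002, -0.0]
ft_force: [0.4, 0.2, 0.7]
grip_width: 0.0515
t 15.8 p [ 0.5112 -0.3877  0.2644] psi 171.29 x [-0.1515 -0.9885] y [-0.9885  0.1515] j6 -2.068 w 0.0515 F [0.4 0.2 0.7]
```

View pics/s16.png

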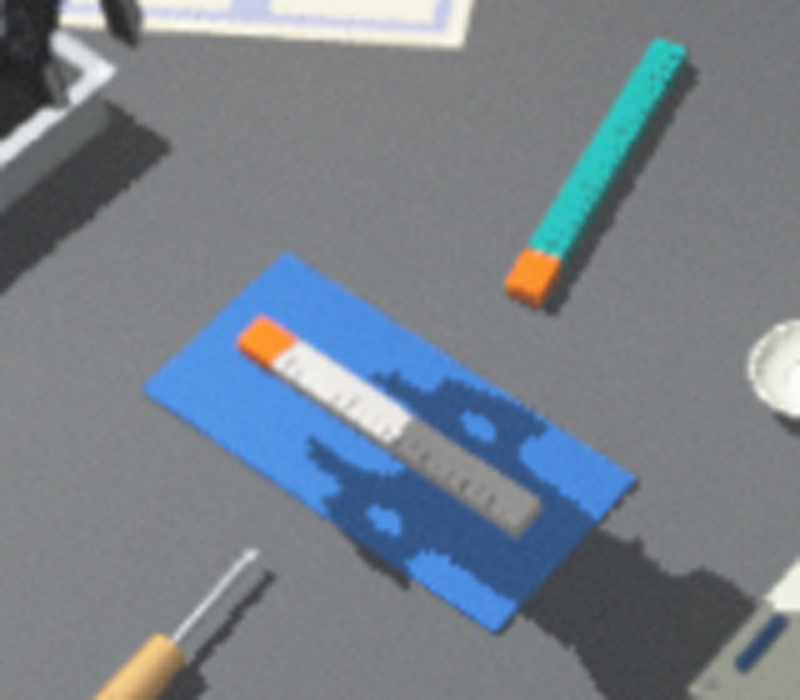

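View pics/top16.png

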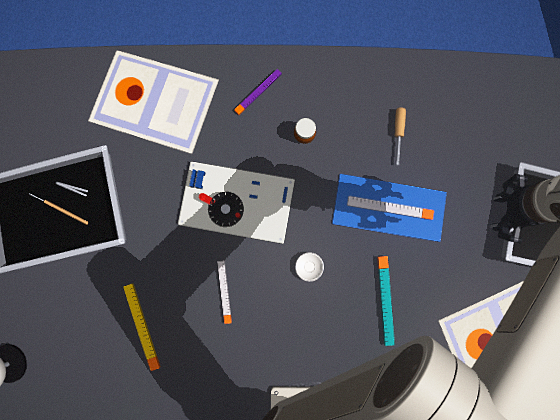

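The bar lies flat and centred on the mat, graduations up. In top it runs from (348,200) to (433,214). The jar, dish and probe are at their starting pixels. One last dial check from the top view.

```bash
python3 - <<'E'
from h import *
c=shot("top"); A=[]
for f in("top0","top16"):
    hsv=cv2.cvtColor(cv2.imread(f"pics/{f}.png"),cv2.COLOR_BGR2HSV)
    red=cv2.inRange(hsv,(0,140,50),(7,255,255))|cv2.inRange(hsv,(172,140,50),(180,255,255))
    z=np.zeros_like(red); z[165:240,180:262]=red[165:240,180:262]
    n,l,st,ce=cv2.connectedComponentsWithStats(z); P=[]
    for i in range(1,n):
        if st[i,4]>=8:
            q=onz(c,ce[i],.062 if st[i,4]<45 else .032)[:2]; P.append((st[i,4],q)); print(f,st[i,4],ce[i],q)
    P.sort(key=lambda p:p[0]); A.append(P)
print("peg moved",np.linalg.norm(A[1][0][1]-A[0][0][1]))
d=[p[1][1]-p[0][1] for p in A]; print("peg->latch turn",np.degrees(np.arctan2(d[1][1],d[1][0])-np.arctan2(d[0][1],d[0][0])))
o=[onz(c,u,.018) for u in((433,214),(348,200))]; th=-.152; R=np.array([[np.cos(th),-np.sin(th)],[np.sin(th),np.cos(th)]])
for w in o: print("mat xy",R.T@(w[:2]-[.5414,-.1993]))
E
```

```text
top0 118 [236.91525424 190.37288136] [0.57315772 0.18600334]
top0 28 [216.42857143 220.32142857] [0.49593863 0.23053416]
top16 97 [205.24742268 198.07216495] [0.55295295 0.26387924]
top16 24 [237.33333333 214.66666667] [0.5102242  0.18085047]
peg moved 0.051696680809899115
peg->latch turn 92.7397309574797
mat xy [-0.00250653 -0.10859765]
mat xy [-0.00320069  0.10990376]
```

```bash
python3 -c "
from workcell import order; print(order.job_done())"
```

```text
the job is handed in; nothing more can be done
None
```

The job is done and handed in at about 16 s; no verdict was reported. I turned the dial four clicks counter-clockwise by its peg, lifted the bar's orange end over the lip, drew it out from under the keeper and laid it on the mat.

- **Dial:** the last top picture gave 51.7 mm of peg movement (allowed 50 to 56.8) and a 93° turn. An earlier scene-picture check gave about 95° with the axis taken from the steel cap; two rougher readings gave 92° and 50.2 mm. All are a little under the nominal 96° and 53.5 mm. I put that down to pixel and calibration error, since the nearest other rest is 72°.
- **Lift:** before I drew the bar out, the picture put the underside of the orange end at about 33 mm, above the 22 mm lip. The plain end was still under the keeper.
- **Bar:** it lies flat, graduations up, with its ends about 109 and 110 mm from the mat's centre and 3 mm off its long axis.
- **Surroundings:** the jar, dish and probe look unmoved in the last top picture, judged by eye. The gripper is open and clear of everything.
- **Grip width:** while gripping, the opening read 22 mm on the 24 mm bar. While closing, the fingertips pressed down with about 6 N, probably on the plate. The grip held throughout.

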